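Dump the terracotta offcut from its tipping bucket

TASK

Two tipping buckets stand on the conservator's bench, one holding a terracotta chip, the other a white plaster chip. Push the red lever bar of the bucket with the terracotta chip down, past its latch and all the way over, so that the chip drops into the tray below, then let the empty bucket swing back until it is latched upright again. Do not touch the chip with the fingers, and leave the other bucket alone.

Things in the scene. Friction and masses are not known exactly. Their poses are not given: they have to be found in the camera images.
- station_terracotta: Grey dump station, blue bucket with terracotta chip; fixed, yaw within 15 deg. Origin: on the bench below the hinge; x to the dump side (away from robot), y left, z up. Tray x -45 to 130, y -54 to 54, walls 32 high. Hinge axis along y at z 150 mm; cheeks y +-46 to 54, 164 high (latch on the left: 215). Bucket 82 wide, x -42 to 60, z 118 to 180. The other station is identical.
- tip_terracotta (a joint): Tipping angle of that bucket, rad: 0 latched, 1.66 at the stop. Worked by a round red bar, 16 mm thick, along the station's y (free at y -73 to -126 mm), 100 mm from the hinge axis: forward and 50 deg up from it when latched (x 64, z 227 mm), 45 deg down at the stop. Latch: about 10 N down on the bar, over the first 0.4 rad; then a spring, up to 5 N, which swings it back and relatches it.
- terracotta_chip: Loose orange-brown terracotta chip, six-sided, about 44 mm across, 26 mm high, 40 to 85 g, lying on the floor of its bucket. Origin: centre of its underside.
- tip_plaster (a joint): Tipping angle of the other, identical bucket, which holds the white plaster chip: 0 latched upright. Leave it so.

How it is judged:
By the outcome, as a careful person would: the job done as asked, in the order asked, and still so for the second after the job is handed in, with the robot touching nothing.
It also fails if it takes over 38 s, if anything falls off the work surface, if the arm or the gripper's body presses on something with over 40 N, if the wrist force passes 120 N, or if a joint passes its speed limit or range.

ROBOT

A 6-joint arm with a two-finger parallel gripper is mounted at the origin on the work surface. World frame = base frame: x ahead of the robot, y to its left, z up, the work surface at z = 0. Lengths are in m, angles in rad, forces in N, time in s.
With the tool pointing down it reaches from about 0.325 to 0.9 m from the base axis. Payload 6.1 kg.
Tool frame: the origin (TCP) lies between the finger pads; the fingertips stand 8 mm ahead of it and the grasp point (between the pads) lies 11 mm behind it (tips_ahead is the distance from the TCP to the fingertips, in m); z points along the fingers, y is the direction in which the jaws open and shut (so a half turn about z gives the same grasp; the last joint's range is limited). The gripper opens to 87 mm and grips with 3 to 60 N. Pads are 19 mm wide; open, the fingers measure 117 mm over their backs; the gripper's body (75 mm by 190 mm) begins 51 mm behind the grasp point.
Start: joints at [-0.126, 0.22, 1.526, -0, 1.395, -0.126], TCP at [0.625, -0, 0.231] pointing down, gripper open.
Joint ranges: [-2.98, 2.98], [-0.91, 2.08], [0.09, 2.57], [-1.24, 4.39], [0.2, 2.65], [-2.68, 2.68]. Speed limits (rad/s): [2.57, 2.57, 3.01, 3.14, 3.14, 3.14].

INTERFACE

Orientations are given as [roll, pitch, yaw] about the fixed x, y, z axes, in that order (R = Rz(yaw) Ry(pitch) Rx(roll)).
In Python, from cell import state, capture, finish_job, look_for, mark_of, tips_ahead gives the robot as it stands.
- The arm moves only by the tool move_arm, never from a script. Its argument "rows" is a list of rows, each an object of numbers: "claw": the gripper's target within -1 to 1 (shut at 1, half-way at 0, fully open at -1); "tx", "ty", "tz": the shift along the tool's x, y, z in units of 30 mm (1.0 is 30 mm); "ax", "ay", "az": the turn, a rotation vector about the tool's x, y, z in units of 5 degrees (1.0 is 5 degrees). A call has exactly 8 rows; each row shifts and turns the commanded pose from where the row before left it, along the tool's axes as they then stand; what a row does not reach is not made up. A row lasts 1/10 s, in which the tool goes at most 50 mm and 8.59 degrees, less where a joint would pass 70% of its speed; a pose out of reach is approached as far as the arm can. A call is refused whole if a number of a shift passes 1 or a number of a turn 1, either way. A call with a gripper value outside its range is refused whole. The fingers move at their own pace and stop on an object; the grip force is fixed at half the most. Time passes only in rows, so rows that do not move let the fingers close, or fill a call up. It gives the time, the measured TCP pose, the force and the opening at its end, in the units of the state.
- state(): the state, without advancing time (a new reading comes with each control period).
- capture(name): name is "scene" or "side" or "wrist"; returns a dict with "frame" (480x640x3 uint8, red, green, blue), "depth" (480x640 float32, m along the optical axis (not along the pixel's ray), 0 where there is no reading), "mtx" (3x3 intrinsics, pixels), "rvec" (rotation vector, rad) and "tvec" (3), from world to camera coordinates, as OpenCV has them. Camera axes: x right, y down, z forward; pixel columns grow to the right and rows downward; lengths in m; the calibration is good to about 2 mm. A picture is of the moment at which its call begins.
- finish_job(): hands the job in, once; it reports no verdict.
Trained networks look in a picture, given as the dict that the camera call returned (one of the last four; its "shot" number tells which), for a name from the list of things; names that differ only in an ending like _2 or _b are one class to them, and where a whole thing is asked for, a point or a joint stands for the part that bears it (a point fixed in the world has none). Each returns a list of dicts, best first, with "score" (0 to 1); they miss things now and then, are a little off and sometimes report something else, mostly with a low value. They report only what shows in the picture. A call takes as long as a camera call.
- look_for(picture, thing): "position" ([column, row] in pixels, amid what is visible of it).
- mark_of(picture, thing): "position" ([column, row] in pixels: a listed point, or the origin of a listed thing).
The state is a dict: "time": time; "joints": joint angles; "dq": joint speeds; "tau": joint torques, N m; "tcp_pos": TCP position; "tool_rot": TCP orientation; "force": force on the tool from outside, world axes, zero at the start; "moment": the same for the moment, N m; "width": opening from 0.0 (shut) to 1.0 (fully open).
Only numpy, scipy, OpenCV 4.12 (cv2) and the standard library are available. Lean on these libraries where they do the work, as an engineer would, in place of code of your own. Each camera call takes 0.05 s, during which the arm holds its last target.

## Working session

There is one attempt and no reset: what is moved stays moved. The work goes in short steps, Python scripts to look and compute and a tool call to move; the robot and the scene stay as the last step left them, time stands still between calls to the robot, and variables do not carry over. Pictures are saved under pics/ and viewed, and the job is handed in when it is done.

Besides the shell and the picture viewer there is one more tool, called after "Call:" by a JSON object that holds its "name" and its "arguments", one argument or row to a line. move_arm: Moves the arm, as the interface text tells. Its arguments: {"type":"object","properties":{"rows":{"type":"array","items":{"type":"object","properties":{"claw":{"type":"number"},"tx":{"type":"number"},"ty":{"type":"number"},"tz":{"type":"number"},"ax":{"type":"number"},"ay":{"type":"number"},"az":{"type":"number"}}}}},"required":["rows"]}

```bash
mkdir -p pics; ls
python3 - <<'E'
from cell import *
import cv2,numpy as np
s=state();print(s)
for n in ["scene","side"]:
    c=capture(n);cv2.imwrite(f"pics/{n}0.png",c["frame"][:,:,::-1]);np.savez(f"{n}0.npz",**{k:v for k,v in c.items()})
    print(n,c["mtx"],c["rvec"],c["tvec"])
    for t in ["station_terracotta","tip_terracotta","terracotta_chip","tip_plaster"]:
        print(t,look_for(c,t)[:3],mark_of(c,t)[:3])
print(state()["time"])
E
```

```text
pics
{'time': 0.0, 'joints': array([-1.26104980e-01,  2.21228390e-01,  1.52762394e+00,  1.26565731e-05,
        1.39468043e+00, -1.26093313e-01]), 'dq': array([ 0.00043292, -0.00042103,  0.00026817,  0.00107698, -0.00119218,
       -0.00062715]), 'tau': array([-1.67445501e-05, -4.94609964e+01, -3.87383544e+01,  6.99962187e-02,
        5.70271199e-02, -1.42064664e-04]), 'tcp_pos': array([6.24394704e-01, 7.40018412e-05, 2.29429044e-01]), 'tool_rot': array([-3.13966952e+00, -2.56343417e-04,  1.57078218e+00]), 'force': array([ 0.08220975,  0.20455916, -0.36465109]), 'moment': array([ 0.02903917, -0.01163514,  0.03281587]), 'width': 0.999049676322785}
scene [[569.42625227   0.         327.64219335]
 [  0.         569.42625227 242.66845884]
 [  0.           0.           1.        ]] [ 1.27688862  2.04507963 -1.07451134] [ 0.19113398 -0.15444837  1.33582889]
station_terracotta [{'position': [413.8, 297.3], 'score': 0.94}] [{'position': [414.4, 317.9], 'score': 0.96}]Traceback (most recent call last):
  File "<stdin>", line 8, in <module>
ValueError: it knows: station_terracotta, terracotta_chip
```

Run:
```python
from cell import *
import cv2,numpy as np
for n in ["scene","side"]:
    c=capture(n);cv2.imwrite(f"pics/{n}1.png",c["frame"][:,:,::-1]);np.savez(f"{n}1.npz",**{k:v for k,v in c.items()})
    print(n,c["rvec"],c["tvec"])
    for t in ["station_terracotta","terracotta_chip"]:
        print(t,look_for(c,t)[:3],mark_of(c,t)[:3])
print(state()["time"])
```

```text
scene [ 1.27688862  2.04507963 -1.07451134] [ 0.19113398 -0.15444837  1.33582889]
station_terracotta [] [{'position': [415.1, 316.7], 'score': 0.81}]
terracotta_chip [{'position': [424.3, 246.7], 'score': 0.56}] [{'position': [424.3, 252.4], 'score': 0.67}]
side [ 0.49264019 -2.56806695  1.37079131] [0.45044042 0.18956045 0.64716118]
station_terracotta [{'position': [263.5, 346.9], 'score': 0.6}] [{'position': [285.3, 389.6], 'score': 0.62}]
terracotta_chip [{'position': [296.5, 302.5], 'score': 0.64}] []
0.7
```

View pics/scene1.png

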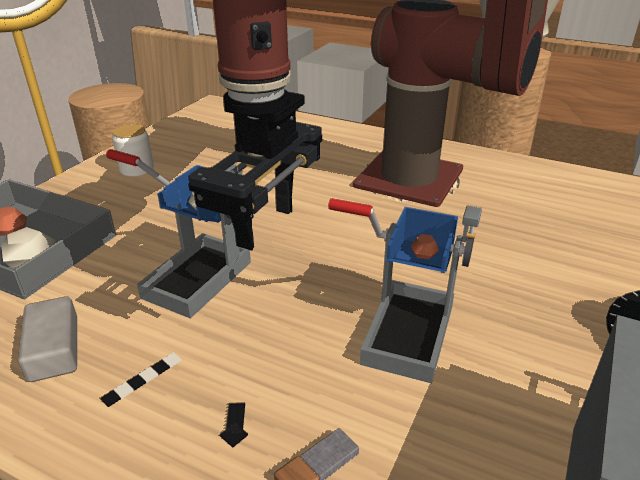

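View pics/side1.png

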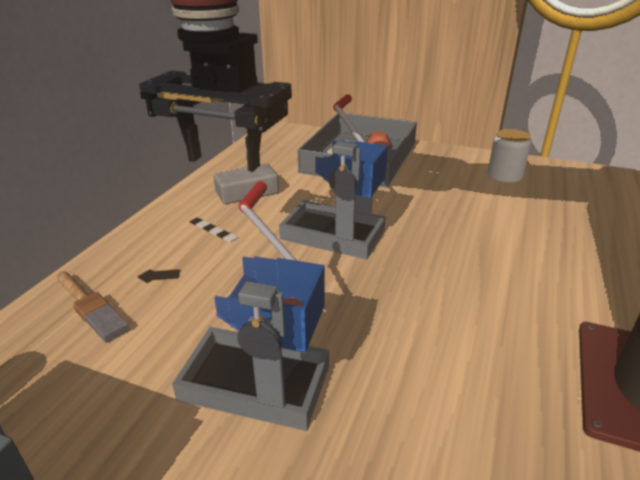

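The terracotta chip's station is the right one in the scene view: its chip is at (424,246) and its red bar runs (330,203)-(371,210). In the side view it is the near station, with its bar at about (253,195). Next I'll measure the bar and station pose from depth.

```bash
cat > h.py <<'E'
import numpy as np,cv2
def load(n):
    return dict(np.load(n,allow_pickle=True))
def pts(c,mask):
    v,u=np.nonzero(mask&(c["depth"]>0)); d=c["depth"][v,u].astype(float)
    K=c["mtx"];p=np.c_[(u-K[0,2])/K[0,0]*d,(v-K[1,2])/K[1,1]*d,d]
    R=cv2.Rodrigues(c["rvec"])[0]
    return (p-np.ravel(c["tvec"]))@R, -R.T@np.ravel(c["tvec"])
def red(c):
    f=c["frame"].astype(int);return (f[...,0]>110)&(f[...,1]<60)&(f[...,2]<60)
E
python3 - <<'E'
from h import *
for n,box in [("scene",(320,195,376,222)),("side",(235,178,270,212))]:
    c=load(n+"1.npz");m=red(c);b=np.zeros_like(m);b[box[1]:box[3],box[0]:box[2]]=1
    P,o=pts(c,m&b);med=np.median(P,0);P=P[np.linalg.norm(P-med,axis=1)<.05]
    cen=P.mean(0);U,S,V=np.linalg.svd(P-cen);a=V[0]*np.sign(V[0][1]);t=(P-cen)@a
    view=cen-o;view/=np.linalg.norm(view);view-=a*(view@a);view/=np.linalg.norm(view)
    print(n,len(P),"cam",o,"cen",cen,"axis",a,"ext",t.min(),t.max(),"axis-centre",cen+view*.0065, "yaw",np.degrees(np.arctan2(-a[0],a[1])))
    print(np.percentile(t,[2,98]))
# station top-down from depth: tray walls
c=load("scene1.npz");m=np.zeros((480,640),bool);m[200:385,350:490]=1
P,o=pts(c,m);Q=P[(P[:,2]>.022)&(P[:,2]<.036)]
print(len(Q),cv2.minAreaRect(Q[:,:2].astype(np.float32)*1000), Q.min(0),Q.max(0))
c2=load("side1.npz");m=np.zeros((480,640),bool);m[320:430,165:340]=1
P2,_=pts(c2,m);Q2=P2[(P2[:,2]>.022)&(P2[:,2]<.036)]
print(len(Q2),cv2.minAreaRect(Q2[:,:2].astype(np.float32)*1000))
QQ=np.r_[Q,Q2];print(cv2.minAreaRect(QQ[:,:2].astype(np.float32)*1000))
import numpy as np
I=np.zeros((300,300,3),np.uint8)
for q,k in((Q,1),(Q2,2)):
    for x,y,z in q:
        r=int(299-(x-.4)*1000);s=int(299-(y+.0)*1000)
        if 0<=r<300 and 0<=s<300:I[r,s,k]=255
cv2.imwrite("pics/top.png",cv2.resize(I,(600,600),interpolation=0))
E
```

```text
scene 383 cam [1.15366268 0.34640978 0.62760496] cen [0.54017712 0.0831825  0.22963188] axis [-0.11751258  0.99291292 -0.01774073] ext -0.030115790241382546 0.02833969917460974 axis-centre [0.534715   0.08247438 0.22618024] yaw 6.749635517612109
[-0.02888625  0.02710613]
side 213 cam [0.25028929 0.56856118 0.52128763] cen [0.53024833 0.08366687 0.2327899 ] axis [-0.09938104  0.99501198  0.00863495] ext -0.029881062910191564 0.027051136476910185 axis-centre [0.53431794 0.08411715 0.22774158] yaw 5.703742355909583
[-0.02841791  0.02576057]
1727 ((504.18878173828125, 173.55511474609375), (181.30905151367188, 108.52266693115234), 6.393833160400391) [0.41069448 0.11428565 0.02201522] [0.59891277 0.23689362 0.0356585 ]
2821 ((502.28045654296875, 173.5672607421875), (176.59107971191406, 111.08959197998047), 6.329532623291016)
((504.341796875, 174.152099609375), (181.36483764648438, 110.97628021240234), 6.0568976402282715)
```

View pics/top.png

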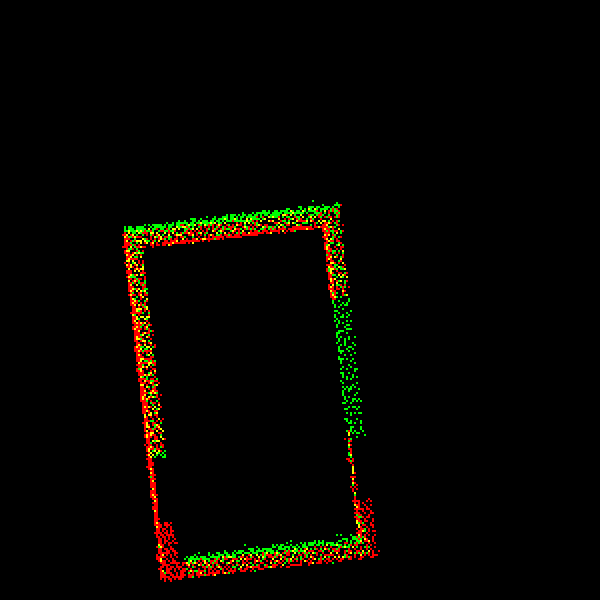

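Two independent measurements agree: yaw is about 6.2° and the station origin about (0.461, 0.169). The bar axis is at about (0.535, 0.080, 0.227). I'll move above the bar with the claw closed and the jaws along station x.

Call:
{"name": "move_arm", "arguments": {
  "rows": [
    {"tz":-0.8,"claw":1},
    {"tz":-0.6,"claw":1},
    {"tx":0.66,"ty":-0.74,"claw":1},
    {"tx":0.66,"ty":-0.75,"claw":1},
    {"tx":0.66,"ty":-0.74,"claw":1},
    {"tx":0.66,"ty":-0.75,"claw":1},
    {"az":-0.62,"claw":1},
    {"az":-0.62,"claw":1}
  ]
}}

```text
invalid input
```

```bash
python3 - <<'E'
from cell import *
import cv2,numpy as np
for n in ["scene","side"]:
    c=capture(n);cv2.imwrite(f"pics/{n}2.png",c["frame"][:,:,::-1]);np.savez(f"{n}2.npz",**c)
s=state();print(s["time"],s["tcp_pos"],s["tool_rot"],s["force"],s["width"],tips_ahead)
E
python3 -c "
import cv2;a=cv2.imread('pics/scene2.png')[100:400,240:540];b=cv2.imread('pics/side2.png')[130:430,120:420];cv2.imwrite('pics/c2.png',cv2.resize(cv2.hconcat([a,b]),(800,400)))"
```

```text
0.8 [6.25010647e-01 5.27578630e-06 2.30579357e-01] [ 3.14153985e+00 -1.46810271e-05  1.57080454e+00] [ 0.44284725 -0.15561215  0.11372609] 0.995442138166538 0.008
```

View pics/c2.png

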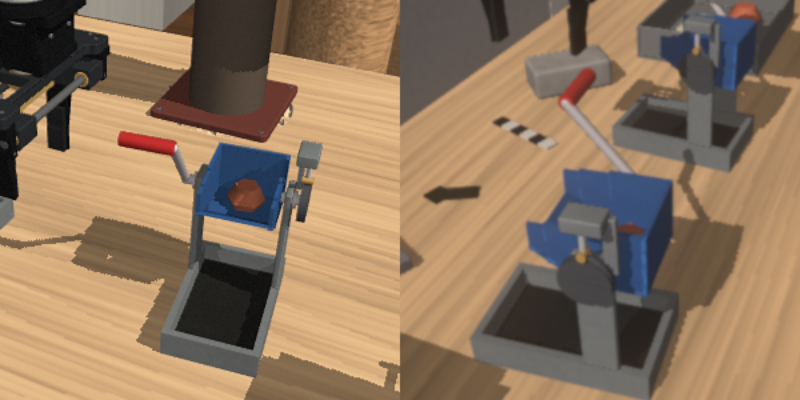

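The arm has not moved: the call was refused. Every row probably needs all seven keys, so I'll send them all.

Call:
{"name": "move_arm", "arguments": {
  "rows": [
    {"tx":0,"ty":0,"tz":-0.8,"ax":0,"ay":0,"az":0,"claw":1},
    {"tx":0,"ty":0,"tz":-0.6,"ax":0,"ay":0,"az":0,"claw":1},
    {"tx":0.66,"ty":-0.74,"tz":0,"ax":0,"ay":0,"az":0,"claw":1},
    {"tx":0.66,"ty":-0.75,"tz":0,"ax":0,"ay":0,"az":0,"claw":1},
    {"tx":0.66,"ty":-0.74,"tz":0,"ax":0,"ay":0,"az":0,"claw":1},
    {"tx":0.66,"ty":-0.75,"tz":0,"ax":0,"ay":0,"az":0,"claw":1},
    {"tx":0,"ty":0,"tz":0,"ax":0,"ay":0,"az":-0.62,"claw":1},
    {"tx":0,"ty":0,"tz":0,"ax":0,"ay":0,"az":-0.62,"claw":1}
  ]
}}

```text
time: 1.6
tcp_pos: [0.535, 0.08, 0.273]
tool_rot: [3.141, 0.0, 1.683]
force: [0.9, 0.0, 0.2]
width: 0.353
```

```bash
cat > snap.py <<'E'
from cell import *
import cv2,numpy as np,sys
k=sys.argv[1];I=[]
for n in ["scene","side"]:
    c=capture(n);np.savez(f"{n}{k}.npz",**c);I.append(np.ascontiguousarray(c["frame"][:,:,::-1]))
cv2.imwrite(f'pics/c{k}.png',cv2.resize(cv2.hconcat([I[0][100:400,240:540],I[1][130:430,120:420]]),(800,400)))
s=state();print(s["time"],s["tcp_pos"],s["tool_rot"],s["force"],s["width"])
E
python3 snap.py 3
```

```text
1.7 [0.53549778 0.07944068 0.27282556] [3.14100141e+00 7.68407149e-05 1.67994101e+00] [ 0.92240374  0.25056192 -0.40815976] 0.2639838763105954
```

View pics/c3.png

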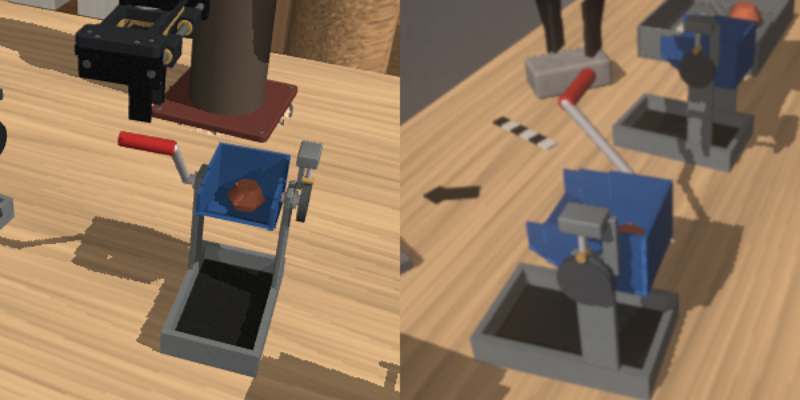

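The fingers hang over the free red section and are clear of the lever arm. I'll finish closing, come down and start the push.

Call:
{"name": "move_arm", "arguments": {
  "rows": [
    {"tx":0,"ty":0,"tz":0.3,"ax":0,"ay":0,"az":0,"claw":1},
    {"tx":0,"ty":0,"tz":0.3,"ax":0,"ay":0,"az":0,"claw":1},
    {"tx":0,"ty":0,"tz":0.3,"ax":0,"ay":0,"az":0,"claw":1},
    {"tx":0,"ty":0,"tz":0,"ax":0,"ay":0,"az":0,"claw":1},
    {"tx":0,"ty":0,"tz":0,"ax":0,"ay":0,"az":0,"claw":1},
    {"tx":0,"ty":0.1,"tz":0.15,"ax":0,"ay":0,"az":0,"claw":1},
    {"tx":0,"ty":0.11,"tz":0.16,"ax":0,"ay":0,"az":0,"claw":1},
    {"tx":0,"ty":0.2,"tz":0.21,"ax":0,"ay":0,"az":0,"claw":1}
  ]
}}

```text
time: 2.5
tcp_pos: [0.5497, 0.0807, 0.2323]
tool_rot: [3.137, 0.0, 1.679]
force: [0.7, -0.3, 8.0]
width: 0.005
```

```bash
python3 snap.py 4
```

```text
2.6 [0.55036963 0.08076138 0.2316042 ] [3.13586798e+00 1.30318937e-04 1.67892501e+00] [2.88989172 0.55140562 6.91226466] 0.0036994896178274075
```

View pics/c4.png

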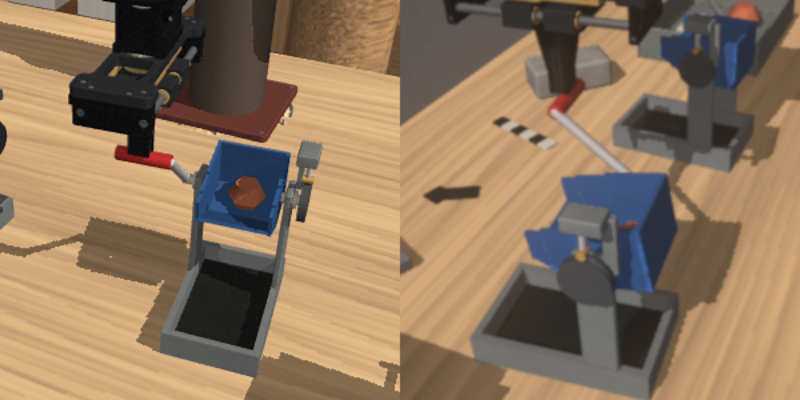

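The bar is depressed with about 7-8 N, and the bucket and latch are starting to turn. I'll follow the arc.

Call:
{"name": "move_arm", "arguments": {
  "rows": [
    {"tx":0,"ty":0.13,"tz":0.25,"ax":0,"ay":0,"az":0,"claw":1},
    {"tx":0,"ty":0.14,"tz":0.25,"ax":0,"ay":0,"az":0,"claw":1},
    {"tx":0,"ty":0.13,"tz":0.26,"ax":0,"ay":0,"az":0,"claw":1},
    {"tx":0,"ty":0.11,"tz":0.27,"ax":0,"ay":0,"az":0,"claw":1},
    {"tx":0,"ty":0.09,"tz":0.28,"ax":0,"ay":0,"az":0,"claw":1},
    {"tx":0,"ty":0.06,"tz":0.28,"ax":0,"ay":0,"az":0,"claw":1},
    {"tx":0,"ty":0.02,"tz":0.29,"ax":0,"ay":0,"az":0,"claw":1},
    {"tx":0,"ty":0,"tz":0.29,"ax":0,"ay":0,"az":0,"claw":1}
  ]
}}

```text
time: 3.4
tcp_pos: [0.5682, 0.0827, 0.1642]
tool_rot: [3.142, 0.0, 1.679]
force: [3.0, -1.0, 3.4]
width: 0.005
```

```bash
python3 snap.py 5
```

```text
3.5 [0.56643648 0.08270591 0.16250317] [-3.13734842e+00 -4.22377863e-04  1.67898873e+00] [ 1.36053704 -0.48075516  1.3997163 ] 0.007383710996346024
```

View pics/c5.png

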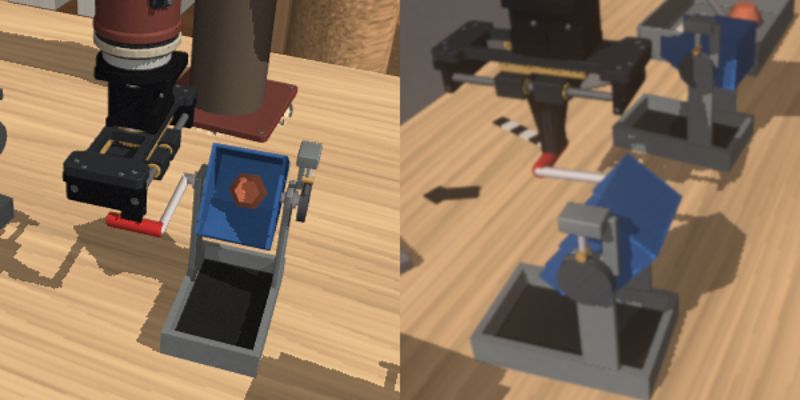

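Call:
{"name": "move_arm", "arguments": {
  "rows": [
    {"tx":0,"ty":0.07,"tz":0.25,"ax":0,"ay":0,"az":0,"claw":1},
    {"tx":0,"ty":-0.02,"tz":0.34,"ax":0,"ay":0,"az":0,"claw":1},
    {"tx":0,"ty":-0.09,"tz":0.34,"ax":0,"ay":0,"az":0,"claw":1},
    {"tx":0,"ty":-0.12,"tz":0.33,"ax":0,"ay":0,"az":0,"claw":1},
    {"tx":0,"ty":-0.16,"tz":0.31,"ax":0,"ay":0,"az":0,"claw":1},
    {"tx":0,"ty":-0.19,"tz":0.29,"ax":0,"ay":0,"az":0,"claw":1},
    {"tx":0,"ty":-0.2,"tz":0.25,"ax":0,"ay":0,"az":0,"claw":1},
    {"tx":0,"ty":-0.15,"tz":0.15,"ax":0,"ay":0,"az":0,"claw":1}
  ]
}}

```text
time: 4.3
tcp_pos: [0.5415, 0.0798, 0.0961]
tool_rot: [-3.141, -0.0, 1.679]
force: [1.4, 0.5, 3.2]
width: 0.006
```

```bash
python3 snap.py 6
```

```text
4.4 [0.54117456 0.079803   0.09612169] [-3.13974445e+00 -5.62746311e-05  1.67892824e+00] [1.16661654 0.21531229 3.24813102] 0.008637161498491974
```

View pics/c6.png

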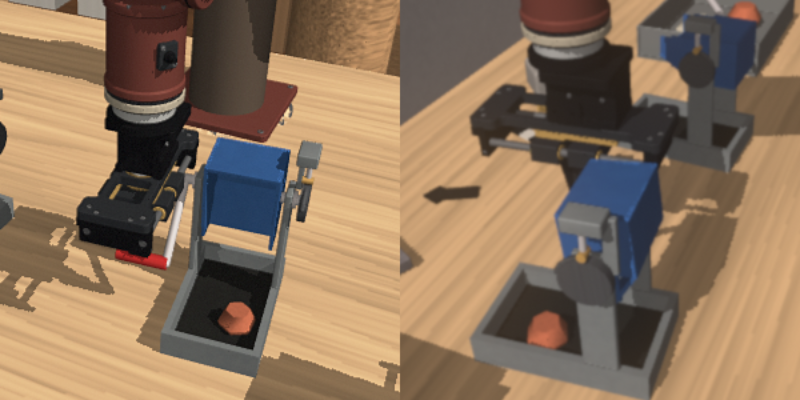

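The chip is in the tray. The force of 3 N is just the spring, so I'll push a few mm more to make sure the bucket reaches the stop.

Call:
{"name": "move_arm", "arguments": {
  "rows": [
    {"tx":0,"ty":-0.05,"tz":0.05,"ax":0,"ay":0,"az":0,"claw":1},
    {"tx":0,"ty":-0.03,"tz":0.05,"ax":0,"ay":0,"az":0,"claw":1},
    {"tx":0,"ty":0,"tz":0.03,"ax":0,"ay":0,"az":0,"claw":1},
    {"tx":0,"ty":0,"tz":0,"ax":0,"ay":0,"az":0,"claw":1},
    {"tx":0,"ty":0,"tz":0,"ax":0,"ay":0,"az":0,"claw":1},
    {"tx":0,"ty":0,"tz":0,"ax":0,"ay":0,"az":0,"claw":1},
    {"tx":0,"ty":0,"tz":0,"ax":0,"ay":0,"az":0,"claw":1},
    {"tx":0,"ty":0,"tz":0,"ax":0,"ay":0,"az":0,"claw":1}
  ]
}}

```text
time: 5.2
tcp_pos: [0.5406, 0.0798, 0.0949]
tool_rot: [3.141, -0.0, 1.679]
force: [-3.7, 1.7, 14.1]
width: 0.006
```

The stop is reached: 14 N, with no further travel. Next I'll let it back up along the arc under control.

Call:
{"name": "move_arm", "arguments": {
  "rows": [
    {"tx":0,"ty":0.16,"tz":-0.24,"ax":0,"ay":0,"az":0,"claw":1},
    {"tx":0,"ty":0.21,"tz":-0.27,"ax":0,"ay":0,"az":0,"claw":1},
    {"tx":0,"ty":0.18,"tz":-0.3,"ax":0,"ay":0,"az":0,"claw":1},
    {"tx":0,"ty":0.15,"tz":-0.31,"ax":0,"ay":0,"az":0,"claw":1},
    {"tx":0,"ty":0.12,"tz":-0.33,"ax":0,"ay":0,"az":0,"claw":1},
    {"tx":0,"ty":0.08,"tz":-0.34,"ax":0,"ay":0,"az":0,"claw":1},
    {"tx":0,"ty":0.03,"tz":-0.34,"ax":0,"ay":0,"az":0,"claw":1},
    {"tx":0,"ty":-0.02,"tz":-0.34,"ax":0,"ay":0,"az":0,"claw":1}
  ]
}}

```text
time: 6.0
tcp_pos: [0.5676, 0.0827, 0.1681]
tool_rot: [3.141, -0.0, 1.679]
force: [-0.1, -0.1, 1.1]
width: 0.007
```

```bash
python3 snap.py 7
```

```text
6.1 [0.56834648 0.0826543  0.16943409] [3.13828739e+00 3.34733883e-04 1.67901091e+00] [0.55049395 0.45783057 2.78096912] 0.0031384894525476542
```

View pics/c7.png

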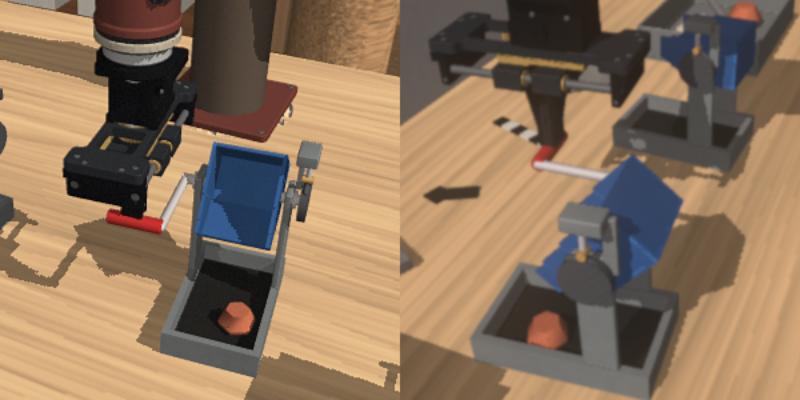

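Call:
{"name": "move_arm", "arguments": {
  "rows": [
    {"tx":0,"ty":0.02,"tz":-0.34,"ax":0,"ay":0,"az":0,"claw":1},
    {"tx":0,"ty":-0.03,"tz":-0.34,"ax":0,"ay":0,"az":0,"claw":1},
    {"tx":0,"ty":-0.1,"tz":-0.34,"ax":0,"ay":0,"az":0,"claw":1},
    {"tx":0,"ty":-0.14,"tz":-0.33,"ax":0,"ay":0,"az":0,"claw":1},
    {"tx":0,"ty":-0.17,"tz":-0.31,"ax":0,"ay":0,"az":0,"claw":1},
    {"tx":0,"ty":-0.2,"tz":-0.29,"ax":0,"ay":0,"az":0,"claw":1},
    {"tx":0,"ty":-0.22,"tz":-0.28,"ax":0,"ay":0,"az":0,"claw":1},
    {"tx":0,"ty":-0.22,"tz":-0.28,"ax":0,"ay":0,"az":0,"claw":1}
  ]
}}

```text
time: 6.9
tcp_pos: [0.5349, 0.0791, 0.2433]
tool_rot: [-3.142, 0.0, 1.679]
force: [-0.2, -0.4, -0.3]
width: 0.005
```

Call:
{"name": "move_arm", "arguments": {
  "rows": [
    {"tx":0,"ty":0,"tz":-0.3,"ax":0,"ay":0,"az":0,"claw":1},
    {"tx":0,"ty":0,"tz":-0.5,"ax":0,"ay":0,"az":0,"claw":1},
    {"tx":0,"ty":0,"tz":-0.7,"ax":0,"ay":0,"az":0,"claw":1},
    {"tx":0,"ty":0,"tz":-0.5,"ax":0,"ay":0,"az":0,"claw":1},
    {"tx":0,"ty":0,"tz":0,"ax":0,"ay":0,"az":0,"claw":1},
    {"tx":0,"ty":0,"tz":0,"ax":0,"ay":0,"az":0,"claw":1},
    {"tx":0,"ty":0,"tz":0,"ax":0,"ay":0,"az":0,"claw":1},
    {"tx":0,"ty":0,"tz":0,"ax":0,"ay":0,"az":0,"claw":1}
  ]
}}

```text
time: 7.7
tcp_pos: [0.5351, 0.0792, 0.3012]
tool_rot: [-3.139, -0.0, 1.679]
force: [-0.2, -0.6, 0.0]
width: 0.003
```

```bash
python3 snap.py 8
python3 - <<'E'
from h import *
for n,box in [("scene",(320,190,376,235)),("side",(225,170,275,220))]:
  for k in "18":
    c=load(n+k+".npz");m=red(c);b=np.zeros_like(m);b[box[1]:box[3],box[0]:box[2]]=1
    P,o=pts(c,m&b);print(n,k,len(P),np.median(P,0))
E
```

```text
7.8 [0.53521795 0.07919969 0.30158537] [-3.14001885e+00 -1.78673232e-04  1.67902387e+00] [ 0.54669312 -0.51440511 -0.644315  ] 0.010797253718891611
scene 1 383 [0.54041942 0.08374099 0.23009651]
scene 8 376 [0.5405866  0.08340403 0.23033738]
side 1 213 [0.53007791 0.08374504 0.23334507]
side 8 208 [0.53012811 0.08406552 0.23312828]
```

View pics/c8.png

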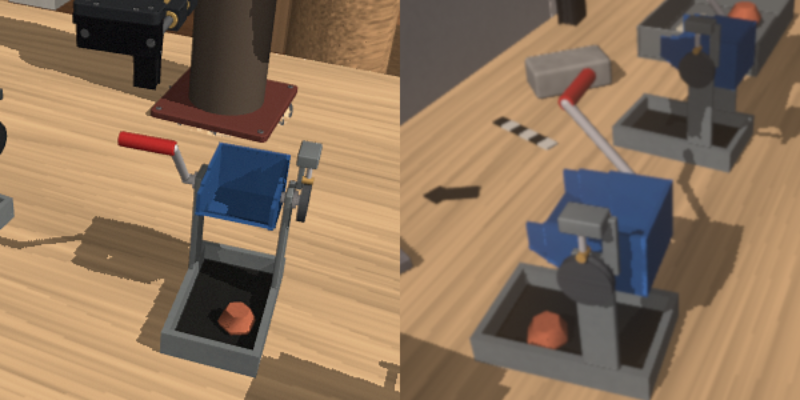

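The bar is back within 0.5 mm of where it started, the bucket is upright and empty, and the chip lies in the tray. The gripper is clear, so I'm handing the job in.

```bash
python3 -c "
from cell import *
print(finish_job())"
```

```text
the job is handed in; nothing more can be done
None
```

The terracotta chip is in its tray, and its empty bucket is latched upright again. I pushed the red bar down with the closed fingers until it hit the stop. I then guided it back up along its arc and lifted clear; the job took about 8 s of the 38 s allowed.

- **Stop reached:** the upward force on the fingers rose from about 3 N (spring only) to 14 N, with almost no further travel.
- **Bucket relatched:** the bar's measured position matched its starting one to within about 0.5 mm in both cameras. I judged the latch from this and the pictures, since I can't read the joint directly.
- **Chip and other bucket:** the fingers stayed on the bar and never came near the chip. I did not go near the plaster bucket, and it looked unchanged in the side view.
- **At hand-in:** the gripper was about 58 mm above the bar and touching nothing.

Two things did not go as planned. The first move call was refused because I left keys out of its rows, and nothing moved. The red bar also measured about 4–6 mm further left than the listed dimensions suggest, which made no difference to the push.

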